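# Stow the last glaze jar and hold the caddy level off the mat

### The job

Clearing up for wiping: set the glaze jar that stands on the white tile upright in the empty compartment of the plywood caddy, gently, without dropping it. Then take the caddy by its handle, lift it about 10 cm off the table and finish while holding it there, still and level, so that I can wipe the mat beneath. Tip no jar, keep the caddy level, and leave everything else on the table where it is.

Things in the scene. Friction and masses are not known exactly. Their poses are not given: they have to be found in the camera images.
- caddy: plywood carrying caddy, 196 x 196, 118 high, 260 g empty. Origin at the centre of its underside, z up, x along the handle bar. Floor 8 thick. End walls (x) 10 thick, top at 36; side walls (y) 6 thick, top at 34. A post 10 x 30 in the middle of each end wall carries the handle. A trough 40 wide between the two rows of compartments, under the handle, holds two small loose brushes
- caddy_floor (a point): middle of the caddy's inner floor, 8 above its underside, axes as the caddy's. The four jar compartments are 85 (along x) by 66 (along y) inside and centred at x = +/-45.5, y = +/-59 from here; partitions 6 thick stand 22 above this floor. Three hold a jar, one is empty
- caddy_handle (a point): middle of the caddy's dark wooden handle bar, 108 above the caddy's underside. The bar runs along the caddy's x, 176 long between the posts, 18 wide, 20 high (98 to 118 above the underside), lightly rounded; nothing is under it down to the brushes
- tile: white ceramic tile 110 x 110 x 8 lying fixed on the table, one jar standing on it near its middle. Origin at the centre of its underside
- jar_grey: glaze jar with dark grey contents and a dark grey dot on its white lid; round, upright, 75 high in all: body 48.6 diameter, above it a white screw lid 50 diameter and 17 high. Origin at the centre of its underside, z up. 90 to 205 g. Three of the four jars stand in the caddy and one, a different one each time, stands on the tile
- jar_teal: glaze jar with teal green contents and a teal green dot on its white lid; round, upright, 75 high in all: body 48.6 diameter, above it a white screw lid 50 diameter and 17 high. Origin at the centre of its underside, z up. 90 to 205 g. Three of the four jars stand in the caddy and one, a different one each time, stands on the tile
- jar_rust: glaze jar with rust brown contents and a rust brown dot on its white lid; round, upright, 75 high in all: body 48.6 diameter, above it a white screw lid 50 diameter and 17 high. Origin at the centre of its underside, z up. 90 to 205 g. Three of the four jars stand in the caddy and one, a different one each time, stands on the tile
- jar_blue: glaze jar with dark blue contents and a dark blue dot on its white lid; round, upright, 75 high in all: body 48.6 diameter, above it a white screw lid 50 diameter and 17 high. Origin at the centre of its underside, z up. 90 to 205 g. Three of the four jars stand in the caddy and one, a different one each time, stands on the tile
- vase: bystander: ribbed taupe vase, about 100 diameter, 150 high; origin at the centre of its underside
- water_jar: bystander: clear rinsing jar, empty, 82 diameter, 125 high; origin at the centre of its underside
- dish: bystander: round white dish, 110 diameter, 30 high; origin at the centre of its underside
- phone: bystander: phone in a yellow case, 148 (x) x 72 x 9; origin at the centre of its underside
- fan_brush: bystander: orange brush lying on the table, 9 high, reaching from 130 behind its origin (handle) to 52 ahead (bristles, 30 wide) along its x; origin at the table under the handle's front end
- ornament: bystander: flat white round ornament, 94 diameter, 14 high; origin at the centre of its underside

How it is judged:
On the way:
1. all four jars stand in the compartments, let go, while the caddy stands on the table (x of jar_grey in the frame of caddy between -0.09 and 0.09 m and y of jar_grey in the frame of caddy between -0.094 and 0.094 m and z of jar_grey in the frame of caddy between 0.003 and 0.014 m and angle between the z axis of each of jar_grey, jar_teal, jar_rust, jar_blue and the z axis of caddy, either way round below 0.15 rad and x of jar_teal in the frame of caddy between -0.09 and 0.09 m and y of jar_teal in the frame of caddy between -0.094 and 0.094 m and z of jar_teal in the frame of caddy between 0.003 and 0.014 m and x of jar_rust in the frame of caddy between -0.09 and 0.09 m and y of jar_rust in the frame of caddy between -0.094 and 0.094 m and z of jar_rust in the frame of caddy between 0.003 and 0.014 m and x of jar_blue in the frame of caddy between -0.09 and 0.09 m and y of jar_blue in the frame of caddy between -0.094 and 0.094 m and z of jar_blue in the frame of caddy between 0.003 and 0.014 m and height (world z) of caddy below 0.006 m and contact force between the fingers and jar_grey below 0.05 N and contact force between the fingers and jar_teal below 0.05 N and contact force between the fingers and jar_rust below 0.05 N and contact force between the fingers and jar_blue below 0.05 N), for 0.2 s.
At the end, for the whole second after the job is handed in: The gripper's fingers hold the caddy with its underside 60 to 160 mm above the table, resting on nothing else, level within 0.10 rad and still (under 0.03 m/s and 0.15 rad/s), with all four jars standing upright on the floor of its compartments (x of jar_grey in the frame of caddy between -0.09 and 0.09 m and y of jar_grey in the frame of caddy between -0.094 and 0.094 m and z of jar_grey in the frame of caddy between 0.003 and 0.014 m and angle between the z axis of each of jar_grey, jar_teal, jar_rust, jar_blue and the z axis of caddy, either way round below 0.15 rad and x of jar_teal in the frame of caddy between -0.09 and 0.09 m and y of jar_teal in the frame of caddy between -0.094 and 0.094 m and z of jar_teal in the frame of caddy between 0.003 and 0.014 m and x of jar_rust in the frame of caddy between -0.09 and 0.09 m and y of jar_rust in the frame of caddy between -0.094 and 0.094 m and z of jar_rust in the frame of caddy between 0.003 and 0.014 m and x of jar_blue in the frame of caddy between -0.09 and 0.09 m and y of jar_blue in the frame of caddy between -0.094 and 0.094 m and z of jar_blue in the frame of caddy between 0.003 and 0.014 m and height (world z) of caddy between 0.06 and 0.16 m and angle between caddy's own z axis and vertical below 0.1 rad and linear speed of caddy below 0.03 m/s and angular speed of caddy below 0.15 rad/s and contact force between the fingers and caddy above 4 N and contact force between caddy and vase below 0.2 N and contact force between caddy and water_jar below 0.2 N and contact force between caddy and dish below 0.2 N and contact force between caddy and phone below 0.2 N and contact force between caddy and fan_brush below 0.2 N and contact force between caddy and ornament below 0.2 N); the arm keeps its last pose, push and grip.
It fails at once if a glaze jar is tipped over (more than 0.6 rad from upright) (angle between any of jar_grey, jar_teal, jar_rust, jar_blue's own z axis and vertical above 0.6 rad).
It fails at once if a glaze jar is dropped (falls free faster than 0.5 m/s, about 13 mm of free fall) ((linear speed of jar_grey above 0.5 m/s and contact force between each of the fingers, caddy and jar_grey below 0.01 N) or (linear speed of jar_teal above 0.5 m/s and contact force between each of the fingers, caddy and jar_teal below 0.01 N) or (linear speed of jar_rust above 0.5 m/s and contact force between each of the fingers, caddy and jar_rust below 0.01 N) or (linear speed of jar_blue above 0.5 m/s and contact force between each of the fingers, caddy and jar_blue below 0.01 N)).
It fails at once if the caddy is tipped more than 0.3 rad (angle between caddy's own z axis and vertical above 0.3 rad).
It fails at once if another thing on the table is pushed more than 30 mm away or knocked over (distance of any of vase, water_jar, dish, phone, fan_brush, ornament from where it was at the start of the episode above 0.03 m or angle between any of vase, water_jar, dish, phone, fan_brush, ornament's own z axis and vertical above 0.4 rad).
It also fails if it takes over 64 s, if anything falls off the work surface, if the arm or the gripper's body presses on something with over 40 N, if the wrist force passes 120 N, or if a joint passes its speed limit or range.

### The arm

A 7-joint arm with a two-finger parallel gripper is mounted at the origin on the work surface. World frame = base frame: x ahead of the robot, y to its left, z up, the work surface at z = 0. Lengths are in m, angles in rad, forces in N, time in s.
With the tool pointing down it reaches from about 0.425 to 0.875 m from the base axis. Payload 4.7 kg.
Tool frame: the origin (TCP) lies at the very end of the fingers, on their centre line; the grasp point (between the pads) lies 19 mm behind it; z points along the fingers, y is the line along which they close (so a half turn about z gives the same grasp; the last joint's range is limited). The gripper opens to 87 mm and grips with 3 to 60 N. Pads are 19 mm wide; open, the fingers measure 117 mm over their backs; the gripper's body (75 mm by 190 mm) begins 51 mm behind the grasp point.
Start: joints at [1.208, 0.321, -0.07, 1.45, 0.023, 1.371, -0.057], TCP at [0.239, -0.604, 0.195] pointing down, gripper open.
Joint ranges: [-2.86, 2.86], [-0.3, 2.09], [-1.38, 1.24], [0.06, 2.45], [-1.56, 4.7], [0.09, 2.05], [-2.69, 2.69]. Speed limits (rad/s): [2.57, 2.57, 3.14, 3.14, 3.14, 3.14, 3.14].

### API

Orientations are given as a rotation vector (axis times angle).
In Python, from bench import ctrl gives the robot as it stands.
- The arm moves only by the tool jog_arm, never from a script. Its argument "commands" is a list of rows, each a list of 7 numbers: the opening, from 0 (shut) to 1 (fully open), then the shift along the world's x, y, z scaled (see below), then the turn, a rotation vector about the world's x, y, z scaled (see below). A call has exactly 5 rows; each row is the pose to reach, as a shift and turn from the pose commanded when the call began; what a row does not reach only later rows make up. The controller multiplies each number of a shift by 0.5 m and each number of a turn by 30 degrees. A row lasts 1/12 s, in which the tool goes at most 41.7 mm and 7.16 degrees, less where a joint would pass 70% of its speed; a pose out of reach is approached as far as the arm can. A call with a number of a shift or a turn outside -1 to 1 is refused whole. A call with a gripper value outside its range is refused whole. The fingers move at their own pace and stop on an object; "grip_force" is the grip in N (left out, the last holds). Time passes only in rows, so rows that repeat a pose let the fingers close, or fill a call up. It gives the time, the measured TCP pose, the force, the opening and the grip force at its end, in the units of the state.
- ctrl.get_state(): the state, without advancing time (a new reading comes with each control period).
- ctrl.get_image(name): name is "side" or "top" or "wrist"; returns a dict with "frame" (384x512x3 uint8, red, green, blue), "vfov" (degrees; the focal length in pixels is half the picture's height over the tangent of half this angle, whatever the lens; pixels are square), "cx", "cy" (the principal point, pixels), "camera_from_world" (4x4, takes a point from world to camera coordinates); the wrist camera has in their place "mount" (4x4, takes a point from camera to tool coordinates, whose origin is the TCP and whose axes are the flange's). Camera axes: x right, y down, z forward; pixel columns grow to the right and rows downward; lengths in m; the calibration is good to about 2 mm. A picture is of the moment at which its call begins: read the wrist's pose just before it. There is no depth.
- ctrl.close_job(): hands the job in; it is judged then, once.
The state is a dict: "time": time; "joint_positions": joint angles; "qd": joint speeds; "joint_torque": joint torques, N m; "position": TCP position; "tool_rot": TCP orientation; "ft_force": force on the tool from outside, world axes, zero at the start; "torque": the same for the moment, N m; "grip_width": opening from 0.0 (shut) to 1.0 (fully open); "grip_force": force on a finger pad.
Only numpy, scipy, OpenCV 4.12 (cv2) and the standard library are available. Lean on these libraries where they do the work, as an engineer would, in place of code of your own. Each camera call takes 0.05 s, during which the arm holds its last target. There are 200 camera calls.

## Working session

There is one attempt and no reset: what is moved stays moved. The work goes in short steps, Python scripts to look and compute and a tool call to move; the robot and the scene stay as the last step left them, time stands still between calls to the robot, and variables do not carry over. Pictures are saved under pics/ and viewed, at most 10 in all, crops included, and the job is handed in when it is done.

Besides the shell and the picture viewer there is one more tool, called after "Emit:" as name(argument=value, ...) on one line, values as JSON. jog_arm: Moves the arm, as the interface text tells. Shifts and turns lie within -1 to 1; 1 stands for 0.5 m of shift or 30 degrees of turn. Its arguments: {"type":"object","properties":{"commands":{"type":"array","items":{"type":"array","items":{"type":"number","minimum":-1,"maximum":1}}},"grip_force":{"type":"number"}},"required":["commands"]}

```bash
mkdir -p pics; python3 - <<'E'
from bench import ctrl
import cv2,pickle
s=ctrl.get_state();print({k:s[k] for k in('time','position','tool_rot','grip_width')})
d={}
for n in('side','top'):
    i=ctrl.get_image(n);d[n]=i;cv2.imwrite(f'pics/{n}0.png',i['frame'][:,:,::-1])
    print(n,i['vfov'],i['cx'],i['cy'],i['camera_from_world'])
pickle.dump(d,open('d.pkl','wb'))
E
```

```text
{'time': 0.0, 'position': array([ 0.23888375, -0.60384982,  0.19343041]), 'tool_rot': array([-3.08412587e+00, -5.88109153e-01,  7.39157369e-04]), 'grip_width': 1.0045436148177584}
side 50.7049784108903 261.0400600266525 189.29504120144856 [[ 0.9998137   0.0051373   0.01860595 -0.57418701]
 [ 0.01652705 -0.72580891 -0.68769781  0.05403728]
 [ 0.00997145  0.68787719 -0.72575859  1.18775219]
 [ 0.          0.          0.          1.        ]]
top 47.10573505892325 259.2616688024497 192.00355188404268 [[ 0.05650188 -0.99839725  0.00323711 -0.02037035]
 [-0.97736766 -0.05597322 -0.20400846  0.58737864]
 [ 0.20386268  0.00836301 -0.97896377  1.48882429]
 [ 0.          0.          0.          1.        ]]
```

View pics/top0.png

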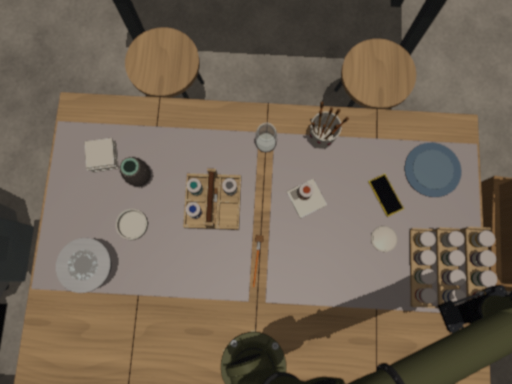

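View pics/side0.png

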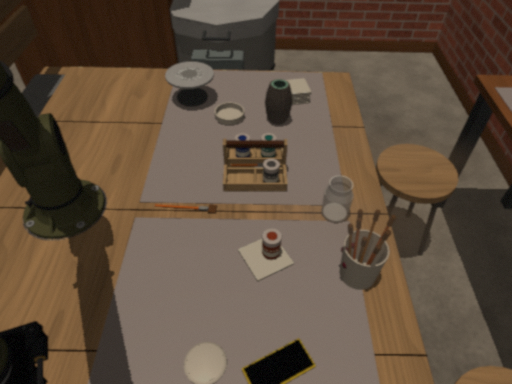

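The top view shows the rust jar on the tile, lid near (307,189). The caddy is near (212,201) with its handle running roughly along world x, and its empty compartment is near (228,215). Next I'll enlarge this area.

```bash
cat > h.py <<'E'
import numpy as np
def ray(i,u,v,z,T=None):
    T=np.asarray(i['camera_from_world'] if T is None else T);f=192/np.tan(np.radians(i['vfov']/2))
    d=T[:3,:3].T@np.array([(u-i['cx'])/f,(v-i['cy'])/f,1]);c=-T[:3,:3].T@T[:3,3]
    return c+d*(z-c[2])/d[2]
def proj(i,p,T=None):
    T=np.asarray(i['camera_from_world'] if T is None else T);f=192/np.tan(np.radians(i['vfov']/2))
    q=T[:3,:3]@np.asarray(p)+T[:3,3];return f*q[0]/q[2]+i['cx'],f*q[1]/q[2]+i['cy']
E
python3 - <<'E'
import pickle,cv2
from h import *
d=pickle.load(open('d.pkl','rb'));t=d['top']
print('lid',ray(t,307,189,.083),'handle ends',ray(t,211,171,.118),ray(t,210,224,.118))
print('jars',ray(t,194.5,185,.083),ray(t,229.5,185,.083),ray(t,193,210,.083))
s=d['side'];print('side lid',ray(s,272,234,.083))
c=t['frame'][160:240,170:335,::-1];cv2.imwrite('pics/c.png',cv2.resize(c,None,fx=4.8,fy=4.8,interpolation=cv2.INTER_CUBIC))
E
```

```text
lid [ 0.60303089 -0.15201659  0.083     ] handle ends [0.63940109 0.18135387 0.118     ] [0.45748598 0.17031686 0.118     ]
jars [0.59487438 0.23897647 0.083     ] [0.60183453 0.1175575  0.083     ] [0.50686524 0.23651096 0.083     ]
side lid [ 0.601428   -0.14738032  0.083     ]
```

View pics/c.png

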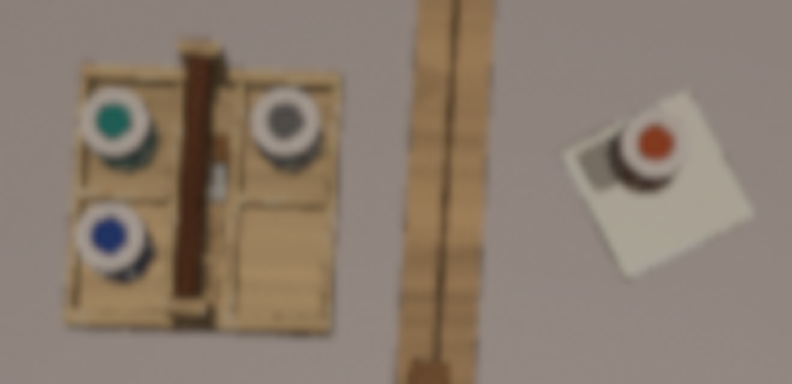

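The close-up shows handle ends near crop pixels (200,52) and (187,300), so the caddy is yawed about 3.5°. The empty compartment is centred near (0.506, 0.114), and the rust jar stands near (0.601, -0.150). I'll move above the jar now, closing along the caddy's x.

Emit:
jog_arm(commands=[[1, 0.048, 0.06, 0.01, 0, 0, 0.16], [1, 0.096, 0.12, 0.02, 0, 0, 0.32], [1, 0.144, 0.18, 0.03, 0, 0, 0.48], [1, 0.192, 0.24, 0.04, 0, 0, 0.64], [1, 0.24, 0.3, 0.05, 0, 0, 0.8]])

```text
time: 0.52
position: [0.3598, -0.4526, 0.2194]
tool_rot: [-2.893, -1.223, 0.0]
ft_force: [0.8, -1.0, -0.5]
grip_width: 1.0
grip_force: 0.0
```

Emit:
jog_arm(commands=[[1, 0.048, 0.06, 0, 0, 0, 0.16], [1, 0.096, 0.12, 0, 0, 0, 0.32], [1, 0.144, 0.18, 0, 0, 0, 0.48], [1, 0.192, 0.24, 0, 0, 0, 0.64], [1, 0.24, 0.3, 0, 0, 0, 0.8]])

```text
time: 0.93
position: [0.4797, -0.3027, 0.2193]
tool_rot: [-2.576, -1.798, 0.001]
ft_force: [0.9, -0.3, 0.8]
grip_width: 1.001
grip_force: 0.0
```

Emit:
jog_arm(commands=[[1, 0.048, 0.06, 0, 0, 0, 0.16], [1, 0.096, 0.12, 0, 0, 0, 0.32], [1, 0.144, 0.18, 0, 0, 0, 0.48], [1, 0.19, 0.24, 0, 0, 0, 0.64], [1, 0.2, 0.26, 0, 0, 0, 0.8]])

```text
time: 1.35
position: [0.5823, -0.1667, 0.2192]
tool_rot: [-2.135, -2.302, -0.007]
ft_force: [-0.5, 0.4, 1.4]
grip_width: 1.001
grip_force: 0.0
```

```bash
cat >> h.py <<'E'
import cv2
from scipy.spatial.transform import Rotation as R
def wrist(ctrl,name):
    s=ctrl.get_state();i=ctrl.get_image('wrist');cv2.imwrite(f'pics/{name}.png',i['frame'][:,:,::-1])
    W=np.eye(4);W[:3,:3]=R.from_rotvec(s['tool_rot']).as_matrix();W[:3,3]=s['position']
    y=W[:3,1];print('t',s['time'],'pos',s['position'].round(4),'ydir deg',np.degrees(np.arctan2(y[1],y[0])).round(2),'z',W[:3,2].round(3),'grip',s['grip_width'],s['grip_force'],s['ft_force'].round(1))
    T=np.linalg.inv(W@i['mount']);np.savez(f'{name}.npz',T=T,vfov=i['vfov'],cx=i['cx'],cy=i['cy']);return i,T
E
python3 - <<'E'
from bench import ctrl
from h import *
i,T=wrist(ctrl,'w1');print(proj(i,[.601,-.15,.083],T))
E
```

```text
t 1.35 pos [ 0.5823 -0.1667  0.2192] ydir deg 4.31 z [ 0.002  0.004 -1.   ] grip 1.0005846606281126 0.0 [-0.5  0.4  1.4]
(np.float64(278.64692970952683), np.float64(160.64942162487588))
```

View pics/w1.png

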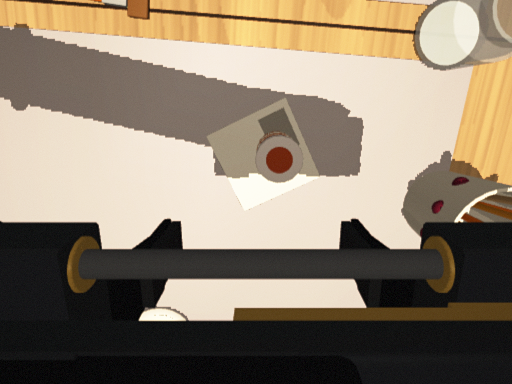

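The wrist view shows the lid centred near (280,159), within 2 px of the prediction, so the jar is near (0.602, -0.149). I'll move over it and partly down.

Emit:
jog_arm(commands=[[1, 0.02, 0.02, -0.04, 0, 0, 0], [1, 0.04, 0.045, -0.08, 0, 0, 0], [1, 0.046, 0.051, -0.12, 0, 0, 0], [1, 0.046, 0.051, -0.16, 0, 0, 0], [1, 0.046, 0.051, -0.18, 0, 0, 0]])

```text
time: 1.82
position: [0.6002, -0.1491, 0.1263]
tool_rot: [-2.149, -2.286, 0.004]
ft_force: [-0.7, -0.1, -0.6]
grip_width: 1.001
grip_force: 0.0
```

```bash
python3 - <<'E'
from bench import ctrl
from h import *
i,T=wrist(ctrl,'w2');print(proj(i,[.602,-.1485,.083],T))
E
```

```text
t 1.8167 pos [ 0.6002 -0.1491  0.1263] ydir deg 3.54 z [-0.005  0.001 -1.   ] grip 1.00107669223747 0.0 [-0.7 -0.1 -0.6]
(np.float64(262.1160635804253), np.float64(200.12380077359637))
```

View pics/w2.png

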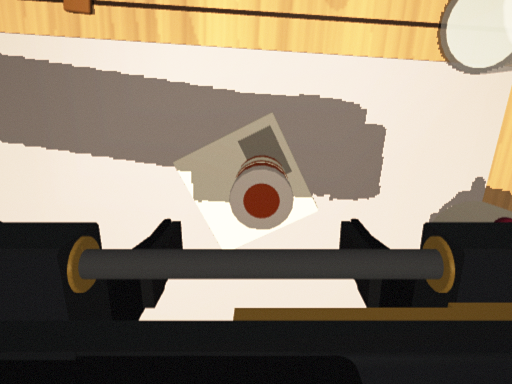

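The lid is at (261,200), as predicted, so the tool is centred. I'll go down and grip.

Emit:
jog_arm(commands=[[1, 0.003, 0, -0.04, 0, 0, 0], [1, 0.003, 0, -0.08, 0, 0, 0], [1, 0.003, 0, -0.12, 0, 0, 0], [1, 0.003, 0, -0.14, 0, 0, 0], [1, 0.003, 0, -0.14, 0, 0, 0]], grip_force=20)

```text
time: 2.28
position: [0.6017, -0.1496, 0.0576]
tool_rot: [-2.15, -2.286, 0.003]
ft_force: [0.3, 0.9, -0.3]
grip_width: 1.001
grip_force: 0.0
```

Emit:
jog_arm(commands=[[0.5, 0, 0, 0, 0, 0, 0], [0.4, 0, 0, 0, 0, 0, 0], [0.4, 0, 0, 0, 0, 0, 0], [0.4, 0, 0, 0, 0, 0, 0], [0.4, 0, 0, 0, 0, 0, 0]], grip_force=20)

```text
time: 2.7
position: [0.6042, -0.1491, 0.0605]
tool_rot: [2.15, 2.289, 0.001]
ft_force: [-0.2, -0.2, 0.6]
grip_width: 0.705
grip_force: 0.0
```

Emit:
jog_arm(commands=[[0.3, 0, 0, -0.008, 0, 0, 0], [0.3, 0, 0, -0.008, 0, 0, 0], [0.3, 0, 0, -0.008, 0, 0, 0], [0.3, 0, 0, -0.008, 0, 0, 0], [0.3, 0, 0, -0.008, 0, 0, 0]], grip_force=20)

```text
time: 3.12
position: [0.601, -0.1501, 0.0586]
tool_rot: [-2.15, -2.287, 0.009]
ft_force: [-13.4, 0.4, 26.5]
grip_width: 0.347
grip_force: 13.1
```

Emit:
jog_arm(commands=[[0.3, 0, 0, 0, 0, 0, 0], [0.3, 0, 0, 0, 0, 0, 0], [0.3, 0, 0, 0, 0, 0, 0], [0.3, 0, 0, 0, 0, 0, 0], [0.3, 0, 0, 0, 0, 0, 0]], grip_force=20)

```text
time: 3.53
position: [0.6028, -0.1503, 0.0603]
tool_rot: [2.151, 2.288, -0.006]
ft_force: [-11.7, 0.2, 25.7]
grip_width: 0.302
grip_force: 13.2
```

The fingers have closed further than the lid's width and there is an upward force, so something is wrong. I'll look.

```bash
python3 - <<'E'
from bench import ctrl
from h import *
i,T=wrist(ctrl,'w3')
f=i['frame'][:,:,::-1]
s=ctrl.get_image('side');c=s['frame'][170:300,190:350,::-1]
print(ray(s,272,234,.083))
c=cv2.resize(c,(400,325));f=cv2.resize(f,(400,300));o=np.zeros((325,800,3),np.uint8);o[:300,:400]=f;o[:,400:]=c
cv2.imwrite('pics/w3s.png',o)
print({k:v.round(2) for k,v in ctrl.get_state().items() if k in('joint_torque','torque','joint_positions')})
E
```

```text
t 3.5333 pos [ 0.6028 -0.1503  0.0603] ydir deg 3.54 z [-0.002 -0.003 -1.   ] grip 0.3022167458248649 13.210195899009705 [-11.7   0.2  25.7]
[ 0.601428   -0.14738032  0.083     ]
{'joint_positions': array([ 0.62,  0.41, -0.52,  1.67,  0.23,  1.13,  0.1 ]), 'joint_torque': array([-1.790e+00, -3.345e+01, -5.440e+00, -2.318e+01, -2.500e-01,
       -4.670e+00,  1.000e-02]), 'torque': array([-0.07,  2.99, -0.06])}
```

View pics/w3s.png

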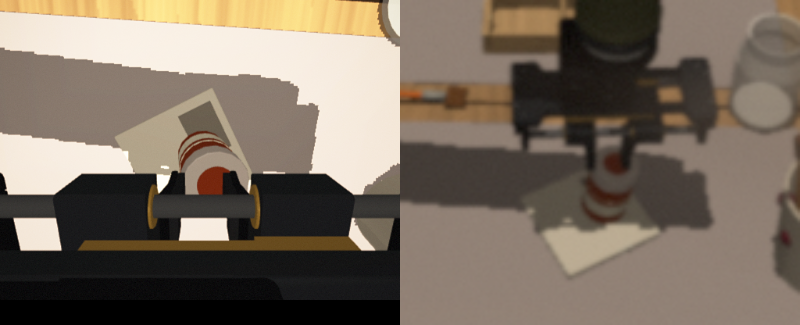

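The wrist view has the dot near (212,182) between the finger tips, with the tips apparently over the lid. I'll compare this with predictions.

```bash
python3 - <<'E'
from h import *
for n in('w2','w3'):
    i=np.load(n+'.npz');T=i['T'];C=-T[:3,:3].T@T[:3,3];print(n,'cam',C.round(3))
    for nm,p in dict(lid=[.602,-.1485,.083],lidL=[.577,-.15,.083],lidR=[.627,-.147,.083],base=[.602,-.1485,.008],tileback=[.602,-.1485+.055,.008]).items(): print(nm,np.round(proj(i,p,T)))
    W=np.linalg.inv(T)
i=np.load('w3.npz');T=i['T']
for z in(.06,.08,.1,.12): print('tcp line',z,np.round(proj(i,[.6028,-.1503,z],T)))
im=cv2.imread('pics/w3.png')[130:340,120:400];s=cv2.resize(im,None,fx=2.8,fy=2.8);cv2.imwrite('pics/w3c.png',s)
E
```

```text
w2 cam [ 0.598 -0.077  0.317]
lid [262. 200.]
lidL [230. 200.]
lidR [295. 200.]
base [262. 178.]
tileback [266. 122.]
w3 cam [ 0.6   -0.077  0.25 ]
lid [258. 232.]
lidL [214. 232.]
lidR [302. 232.]
base [259. 195.]
tileback [263. 124.]
tcp line 0.06 [259. 221.]
tcp line 0.08 [259. 233.]
tcp line 0.1 [259. 249.]
tcp line 0.12 [258. 268.]
```

View pics/w3c.png

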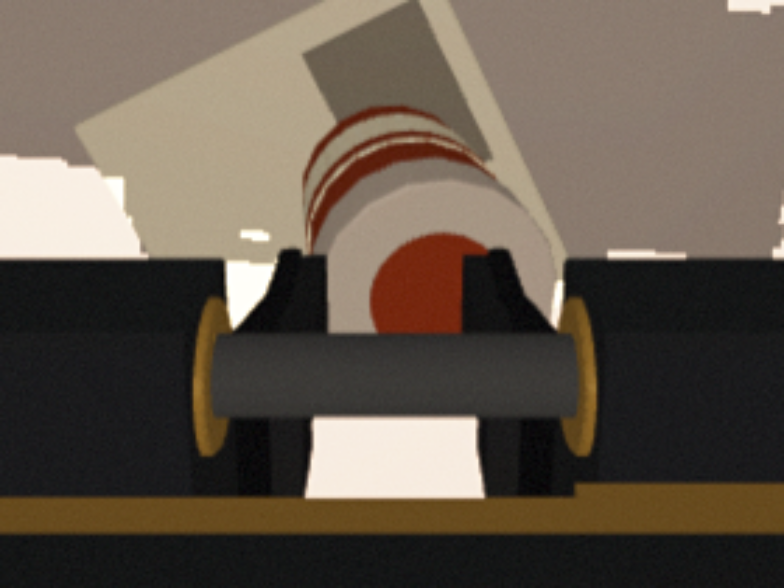

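The right finger is sitting on top of the lid, and the width reading is just the commanded 0.3. So the real tips are about 2 cm higher than reported. I'll ease up, open, and look again.

Emit:
jog_arm(commands=[[0.3, 0, 0, 0.004, 0, 0, 0], [0.3, 0, 0, 0.008, 0, 0, 0], [0.3, 0, 0, 0.012, 0, 0, 0], [0.35, 0, 0, 0.016, 0, 0, 0], [0.4, 0, 0, 0.02, 0, 0, 0]])

```text
time: 4.05
position: [0.6035, -0.1488, 0.0653]
tool_rot: [-2.15, -2.29, 0.0]
ft_force: [0.3, -0.3, 0.4]
grip_width: 0.359
grip_force: 0.0
```

```bash
python3 - <<'E'
from bench import ctrl
from h import *
i,T=wrist(ctrl,'w4')
s=ctrl.get_image('side');c=s['frame'][170:300,190:350,::-1]
c=cv2.resize(c,(400,325));f=cv2.resize(i['frame'][:,:,::-1],(400,300));o=np.zeros((325,800,3),np.uint8);o[:300,:400]=f;o[:,400:]=c
cv2.imwrite('pics/w4s.png',o)
E
```

```text
t 4.05 pos [ 0.6035 -0.1488  0.0653] ydir deg 3.6 z [-0.  0. -1.] grip 0.3590931394577029 0.0 [ 0.3 -0.3  0.4]
```

View pics/w4s.png

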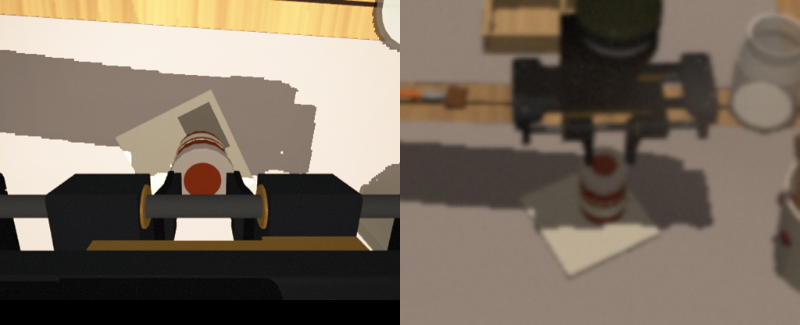

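The jar is upright and back in place, with the dot at about (259,232). Next I'll open fully and go about 24 mm deeper.

Emit:
jog_arm(commands=[[1, 0, 0, 0.02, 0, 0, 0], [1, 0, 0, 0.02, 0, 0, 0], [1, 0, 0, 0.02, 0, 0, 0], [1, 0, 0, 0.02, 0, 0, 0], [1, 0, 0, 0.02, 0, 0, 0]])

```text
time: 4.57
position: [0.6035, -0.1489, 0.0754]
tool_rot: [-2.151, -2.29, 0.0]
ft_force: [-0.3, -0.4, -0.4]
grip_width: 0.696
grip_force: 0.0
```

Emit:
jog_arm(commands=[[1, 0, 0, 0, 0, 0, 0], [1, 0, 0, 0, 0, 0, 0], [1, 0, 0, 0, 0, 0, 0], [1, 0, 0, 0, 0, 0, 0], [1, 0, 0, 0, 0, 0, 0]])

```text
time: 4.98
position: [0.6036, -0.1489, 0.0755]
tool_rot: [-2.151, -2.29, -0.0]
ft_force: [-0.4, -0.8, 0.9]
grip_width: 0.985
grip_force: 0.0
```

Emit:
jog_arm(commands=[[1, 0, 0, -0.01, 0, 0, 0], [1, 0, 0, -0.025, 0, 0, 0], [1, 0, 0, -0.04, 0, 0, 0], [1, 0, 0, -0.055, 0, 0, 0], [1, 0, 0, -0.06, 0, 0, 0]])

```text
time: 5.4
position: [0.6023, -0.1487, 0.0434]
tool_rot: [-2.149, -2.288, 0.002]
ft_force: [-0.8, 0.1, -0.7]
grip_width: 1.001
grip_force: 0.0
```

Emit:
jog_arm(commands=[[1, 0, 0, -0.01, 0, 0, 0], [1, 0, 0, -0.022, 0, 0, 0], [0.8, 0, 0, -0.022, 0, 0, 0], [0.7, 0, 0, -0.022, 0, 0, 0], [0.7, 0, 0, -0.022, 0, 0, 0]])

```text
time: 5.82
position: [0.6039, -0.1489, 0.0348]
tool_rot: [2.15, 2.29, 0.0]
ft_force: [-0.0, -0.4, -1.2]
grip_width: 0.854
grip_force: 0.0
```

Emit:
jog_arm(commands=[[0.65, 0, 0, 0, 0, 0, 0], [0.6, 0, 0, 0, 0, 0, 0], [0.55, 0, 0, 0, 0, 0, 0], [0.5, 0, 0, 0, 0, 0, 0], [0.5, 0, 0, 0, 0, 0, 0]], grip_force=20)

```text
time: 6.23
position: [0.6034, -0.1491, 0.0348]
tool_rot: [-2.151, -2.29, 0.001]
ft_force: [-1.3, 0.0, 1.7]
grip_width: 0.565
grip_force: 20.0
```

Emit:
jog_arm(commands=[[0.5, 0, 0, 0, 0, 0, 0], [0.5, 0, 0, 0, 0, 0, 0], [0.5, 0, 0, 0, 0, 0, 0], [0.5, 0, 0, 0, 0, 0, 0], [0.5, 0, 0, 0, 0, 0, 0]], grip_force=20)

```text
time: 6.65
position: [0.6034, -0.1491, 0.0347]
tool_rot: [-2.151, -2.29, 0.001]
ft_force: [-2.1, -0.9, 3.3]
grip_width: 0.569
grip_force: 20.0
```

Emit:
jog_arm(commands=[[0.5, 0, 0, 0.02, 0, 0, 0], [0.5, 0, 0, 0.06, 0, 0, 0], [0.5, 0, 0, 0.11, 0, 0, 0], [0.5, 0, 0, 0.16, 0, 0, 0], [0.5, 0, 0, 0.19, 0, 0, 0]])

```text
time: 7.07
position: [0.6054, -0.1487, 0.1327]
tool_rot: [2.148, 2.288, 0.004]
ft_force: [1.1, 0.9, -0.7]
grip_width: 0.569
grip_force: 20.0
```

Emit:
jog_arm(commands=[[0.5, -0.01, 0.03, 0, 0, 0, 0], [0.5, -0.03, 0.08, 0, 0, 0, 0], [0.5, -0.05, 0.14, 0, 0, 0, 0], [0.5, -0.07, 0.2, 0, 0, 0, 0], [0.5, -0.09, 0.25, 0, 0, 0, 0]])

```text
time: 7.48
position: [0.5568, -0.0199, 0.1283]
tool_rot: [-2.147, -2.291, -0.0]
ft_force: [0.9, 0.2, -1.0]
grip_width: 0.57
grip_force: 20.0
```

Emit:
jog_arm(commands=[[0.5, -0.02, 0.06, 0, 0, 0, 0], [0.5, -0.04, 0.12, 0, 0, 0, 0], [0.5, -0.06, 0.18, 0, 0, 0, 0], [0.5, -0.08, 0.22, 0, 0, 0, 0], [0.5, -0.09, 0.23, 0, 0, 0, 0]])

```text
time: 7.9
position: [0.5105, 0.0974, 0.1286]
tool_rot: [-2.14, -2.296, -0.001]
ft_force: [0.3, 0.1, -2.2]
grip_width: 0.568
grip_force: 20.0
```

```bash
python3 - <<'E'
from bench import ctrl
from h import *
import pickle
t=pickle.load(open('d.pkl','rb'))['top'];print('comp',ray(t,228.75,213.75,.02),'handle',ray(t,211.6,170.8,.118),ray(t,209,222.5,.118))
i,T=wrist(ctrl,'w5');p=ctrl.get_image('top');c=p['frame'][150:250,160:290,::-1]
f=cv2.resize(i['frame'][:,:,::-1],(400,300));c=cv2.resize(c,(400,308),interpolation=cv2.INTER_CUBIC)
o=np.zeros((308,800,3),np.uint8);o[:300,:400]=f;o[:,400:]=c;cv2.imwrite('pics/w5s.png',o)
E
```

```text
comp [0.51053284 0.11778571 0.02      ] handle [0.64022181 0.17936298 0.118     ] [0.46231563 0.17404452 0.118     ]
t 7.9 pos [0.5105 0.0974 0.1286] ydir deg 4.03 z [-0.002  0.002 -1.   ] grip 0.5684221904478328 20.00034931465052 [ 0.3  0.1 -2.2]
```

View pics/w5s.png

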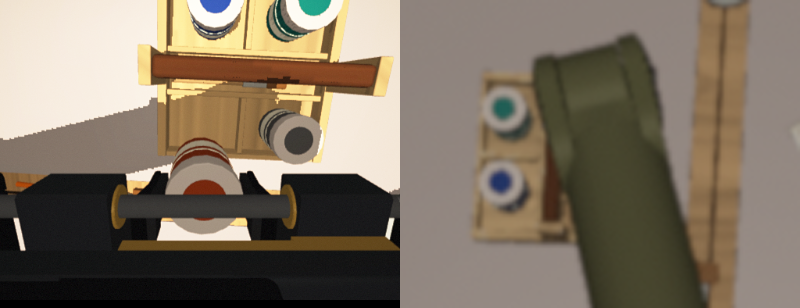

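The wrist view shows the held jar hanging straight, the handle bar from (195,86) to (484,97), and the grey jar's dot at (379,177). I'll compare these with the top-view estimates.

```bash
python3 - <<'E'
from h import *
i=np.load('w5.npz');T=i['T']
for b in(0,.012,.022):
    T2=T.copy();C=-T[:3,:3].T@T[:3,3]+[0,0,b];T2[:3,3]=-T[:3,:3]@C
    r=lambda u,v,z:ray(i,u*1.28,v*1.28,z,T2)[:2].round(4)
    print(b,'h',r(152,67,.118),r(378,76,.118),'grey',r(296,138,.083),'teal',r(305,5,.083),'wall-part mid top z.03',r(166,115,.008),r(238,115,.03))
E
```

```text
0 h [0.466 0.177] [0.6412 0.1825] grey [0.5997 0.1222] teal [0.5881 0.2377] wall-part mid top z.03 [0.4621 0.1251] [0.5488 0.134 ]
0.012 h [0.4635 0.1774] [0.6492 0.1833] grey [0.6044 0.1198] teal [0.5923 0.2412] wall-part mid top z.03 [0.4603 0.1234] [0.5506 0.1326]
0.022 h [0.4615 0.1778] [0.6559 0.1839] grey [0.6084 0.1178] teal [0.5957 0.2441] wall-part mid top z.03 [0.4589 0.1219] [0.552  0.1313]
```

Both views put the caddy centre near (0.5525, 0.178) with about 1.8° of yaw, so the compartment centre is about (0.509, 0.117). I'll move there, settle, then lower.

Emit:
jog_arm(commands=[[0.5, 0, 0.02, 0, 0, 0, -0.03], [0.5, -0.004, 0.04, 0, 0, 0, -0.07], [0.5, -0.004, 0.048, 0, 0, 0, -0.07], [0.5, -0.004, 0.048, 0, 0, 0, -0.07], [0.5, -0.004, 0.048, 0, 0, 0, -0.07]])

```text
time: 8.42
position: [0.5119, 0.1138, 0.1292]
tool_rot: [2.193, 2.249, -0.001]
ft_force: [-0.5, -1.2, -1.9]
grip_width: 0.57
grip_force: 20.0
```

Emit:
jog_arm(commands=[[0.5, 0, 0, -0.02, 0, 0, 0], [0.5, 0, 0, -0.04, 0, 0, 0], [0.5, 0, 0, -0.06, 0, 0, 0], [0.5, 0, 0, -0.07, 0, 0, 0], [0.5, 0, 0, -0.07, 0, 0, 0]])

```text
time: 8.83
position: [0.5101, 0.1145, 0.0924]
tool_rot: [-2.191, -2.248, 0.004]
ft_force: [-1.1, 0.1, -0.6]
grip_width: 0.57
grip_force: 20.0
```

Emit:
jog_arm(commands=[[0.5, -0.002, 0.004, -0.02, 0, 0, 0], [0.5, -0.002, 0.004, -0.04, 0, 0, 0], [0.5, -0.002, 0.004, -0.06, 0, 0, 0], [0.5, -0.002, 0.004, -0.08, 0, 0, 0], [0.5, -0.002, 0.004, -0.09, 0, 0, 0]])

```text
time: 9.25
position: [0.5096, 0.1168, 0.0477]
tool_rot: [-2.191, -2.249, 0.003]
ft_force: [0.3, 0.5, -1.0]
grip_width: 0.572
grip_force: 20.0
```

Emit:
jog_arm(commands=[[0.5, 0, 0, -0.005, 0, 0, 0], [0.5, 0, 0, -0.01, 0, 0, 0], [0.5, 0, 0, -0.015, 0, 0, 0], [0.5, 0, 0, -0.018, 0, 0, 0], [0.5, 0, 0, -0.018, 0, 0, 0]])

```text
time: 9.67
position: [0.5107, 0.117, 0.0405]
tool_rot: [2.192, 2.25, 0.0]
ft_force: [-0.3, -0.7, -1.6]
grip_width: 0.566
grip_force: 20.0
```

Emit:
jog_arm(commands=[[0.5, 0, 0, -0.003, 0, 0, 0], [0.5, 0, 0, -0.005, 0, 0, 0], [0.5, 0, 0, -0.007, 0, 0, 0], [0.5, 0, 0, -0.009, 0, 0, 0], [0.5, 0, 0, -0.009, 0, 0, 0]])

```text
time: 10.08
position: [0.5105, 0.117, 0.0359]
tool_rot: [2.192, 2.25, -0.0]
ft_force: [-0.1, -0.2, -1.4]
grip_width: 0.566
grip_force: 20.0
```

Emit:
jog_arm(commands=[[0.5, 0, 0, -0.001, 0, 0, 0], [0.5, 0, 0, -0.002, 0, 0, 0], [0.5, 0, 0, -0.002, 0, 0, 0], [0.5, 0, 0, -0.002, 0, 0, 0], [0.5, 0, 0, -0.002, 0, 0, 0]])

```text
time: 10.5
position: [0.5107, 0.1171, 0.0351]
tool_rot: [2.192, 2.25, 0.0]
ft_force: [0.2, -0.3, -1.5]
grip_width: 0.566
grip_force: 20.0
```

Emit:
jog_arm(commands=[[0.5, 0, 0, -0.001, 0, 0, 0], [0.5, 0, 0, -0.002, 0, 0, 0], [0.5, 0, 0, -0.003, 0, 0, 0], [0.5, 0, 0, -0.003, 0, 0, 0], [0.5, 0, 0, -0.003, 0, 0, 0]])

```text
time: 10.92
position: [0.5108, 0.1173, 0.0346]
tool_rot: [2.192, 2.25, -0.0]
ft_force: [-3.3, -1.0, 6.9]
grip_width: 0.57
grip_force: 20.0
```

The jar is on the floor, with 7 N of contact. I'll release it and rise.

Emit:
jog_arm(commands=[[0.6, 0, 0, 0.001, 0, 0, 0], [0.65, 0, 0, 0.001, 0, 0, 0], [0.7, 0, 0, 0.001, 0, 0, 0], [0.75, 0, 0, 0.001, 0, 0, 0], [0.75, 0, 0, 0.001, 0, 0, 0]])

```text
time: 11.33
position: [0.5108, 0.117, 0.034]
tool_rot: [2.192, 2.25, 0.0]
ft_force: [-0.4, 0.3, 1.0]
grip_width: 0.731
grip_force: 0.0
```

Emit:
jog_arm(commands=[[0.75, 0, 0, 0, 0, 0, 0], [0.75, 0, 0, 0.02, 0, 0, 0], [0.75, 0, 0, 0.06, 0, 0, 0], [0.75, 0, 0, 0.11, 0, 0, 0], [0.75, 0, 0, 0.17, 0, 0, 0]])

```text
time: 11.75
position: [0.5095, 0.117, 0.1196]
tool_rot: [-2.191, -2.249, 0.002]
ft_force: [0.6, -0.4, 0.6]
grip_width: 0.749
grip_force: 0.0
```

Emit:
jog_arm(commands=[[0.75, 0, 0, 0.04, 0, 0, 0], [0.75, 0, 0, 0.08, 0, 0, 0], [0.75, 0, 0, 0.11, 0, 0, 0], [0.75, 0, 0, 0.12, 0, 0, 0], [0.75, 0, 0, 0.12, 0, 0, 0]])

```text
time: 12.17
position: [0.5117, 0.1174, 0.1809]
tool_rot: [2.191, 2.248, 0.004]
ft_force: [0.1, -0.9, 0.5]
grip_width: 0.753
grip_force: 0.0
```

Now above the handle, with a 90° turn of the gripper.

Emit:
jog_arm(commands=[[0.6, 0.006, 0.01, 0.02, 0, 0, 0.2], [0.6, 0.012, 0.02, 0.03, 0, 0, 0.4], [0.6, 0.018, 0.03, 0.03, 0, 0, 0.6], [0.6, 0.024, 0.035, 0.03, 0, 0, 0.8], [0.6, 0.028, 0.04, 0.03, 0, 0, 1.0]])

```text
time: 12.58
position: [0.5241, 0.1372, 0.1928]
tool_rot: [-1.527, -2.744, 0.001]
ft_force: [-0.2, 0.4, -1.3]
grip_width: 0.61
grip_force: 0.0
```

Emit:
jog_arm(commands=[[0.6, 0.006, 0.01, 0, 0, 0, 0.2], [0.6, 0.012, 0.02, 0, 0, 0, 0.4], [0.6, 0.018, 0.03, 0, 0, 0, 0.6], [0.6, 0.024, 0.035, 0, 0, 0, 0.8], [0.6, 0.028, 0.04, 0, 0, 0, 1.0]])

```text
time: 13.0
position: [0.538, 0.1572, 0.1926]
tool_rot: [-0.764, -3.045, 0.001]
ft_force: [0.2, 0.6, -0.8]
grip_width: 0.602
grip_force: 0.0
```

Emit:
jog_arm(commands=[[0.6, 0.006, 0.01, 0, 0, 0, 0.2], [0.6, 0.012, 0.02, 0, 0, 0, 0.4], [0.6, 0.018, 0.03, 0, 0, 0, 0.6], [0.6, 0.024, 0.035, 0, 0, 0, 0.8], [0.6, 0.026, 0.041, 0, 0, 0, 1.0]])

```text
time: 13.42
position: [0.5512, 0.1775, 0.1926]
tool_rot: [0.049, -3.139, -0.0]
ft_force: [-0.2, 0.0, -1.0]
grip_width: 0.601
grip_force: 0.0
```

```bash
python3 - <<'E'
from bench import ctrl
from h import *
i,T=wrist(ctrl,'w6');f=i['frame'][:,:,::-1].copy()
for p in([.5525,.178,.118],[.5525-.088,.178-.0027,.118],[.5525+.088,.178+.0027,.118]):
    q=proj(i,p,T);print(q);cv2.circle(f,(int(q[0]),int(q[1])),3,(0,255,0),-1)
cv2.imwrite('pics/w6m.png',f)
E
```

```text
t 13.4167 pos [0.5512 0.1775 0.1926] ydir deg 91.8 z [-0.002  0.    -1.   ] grip 0.600888358261989 0.0 [-0.2  0.  -1. ]
(np.float64(259.8946452196182), np.float64(189.52068079963215))
(np.float64(259.8214298519142), np.float64(82.10330716147807))
(np.float64(259.95663843560675), np.float64(280.47355932357806))
```

View pics/w6m.png

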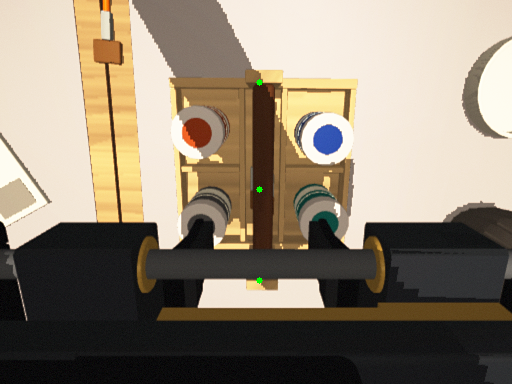

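All four jars stand in the caddy: rust (197,132), blue (328,139), grey about (205,215), teal (320,220). The bar's centreline is at column 263 against my predicted 260, so I'll shift +2 mm in y and descend.

Emit:
jog_arm(commands=[[0.45, 0.002, 0.004, -0.02, 0, 0, 0], [0.45, 0.002, 0.004, -0.04, 0, 0, 0], [0.45, 0.002, 0.004, -0.07, 0, 0, 0], [0.45, 0.002, 0.004, -0.1, 0, 0, 0], [0.45, 0.002, 0.004, -0.12, 0, 0, 0]])

```text
time: 13.88
position: [0.5512, 0.1787, 0.1311]
tool_rot: [0.038, -3.138, 0.002]
ft_force: [-0.1, -0.2, -0.0]
grip_width: 0.455
grip_force: 0.0
```

Emit:
jog_arm(commands=[[0.45, 0, 0, -0.03, 0, 0, 0], [0.45, 0, 0, -0.06, 0, 0, 0], [0.45, 0, 0, -0.09, 0, 0, 0], [0.45, 0, 0, -0.12, 0, 0, 0], [0.45, 0, 0, -0.13, 0, 0, 0]])

```text
time: 14.3
position: [0.5506, 0.1786, 0.0659]
tool_rot: [0.039, -3.137, 0.002]
ft_force: [-0.7, 0.1, -0.1]
grip_width: 0.454
grip_force: 0.0
```

Emit:
jog_arm(commands=[[0.35, 0, 0, 0, 0, 0, 0], [0.3, 0, 0, 0, 0, 0, 0], [0.25, 0, 0, 0, 0, 0, 0], [0.2, 0, 0, 0, 0, 0, 0], [0.2, 0, 0, 0, 0, 0, 0]], grip_force=10)

```text
time: 14.72
position: [0.5533, 0.1797, 0.07]
tool_rot: [-0.04, 3.14, 0.0]
ft_force: [-0.6, -0.6, 0.3]
grip_width: 0.222
grip_force: 0.0
```

Emit:
jog_arm(commands=[[0.15, 0, 0, 0, 0, 0, 0], [0.15, 0, 0, 0, 0, 0, 0], [0.15, 0, 0, 0, 0, 0, 0], [0.1, 0, 0, 0, 0, 0, 0], [0.1, 0, 0, 0, 0, 0, 0]], grip_force=55)

```text
time: 15.13
position: [0.5532, 0.1794, 0.0698]
tool_rot: [-0.04, 3.14, -0.001]
ft_force: [0.2, -2.0, 4.8]
grip_width: 0.2
grip_force: 55.0
```

Emit:
jog_arm(commands=[[0.1, 0, 0, 0, 0, 0, 0], [0.1, 0, 0, 0, 0, 0, 0], [0.1, 0, 0, 0, 0, 0, 0], [0.1, 0, 0, 0, 0, 0, 0], [0.1, 0, 0, 0, 0, 0, 0]], grip_force=55)

```text
time: 15.55
position: [0.5532, 0.1794, 0.0698]
tool_rot: [-0.04, 3.14, -0.001]
ft_force: [-0.7, -1.6, 5.8]
grip_width: 0.203
grip_force: 55.0
```

The bar is gripped at 55 N. I'll save a reference wrist image, lift slightly, and check numerically for slip or tilt.

```bash
python3 - <<'E'
from bench import ctrl
from h import *
wrist(ctrl,'g0')
E
```

```text
t 15.55 pos [0.5532 0.1794 0.0698] ydir deg 91.47 z [ 0.001 -0.    -1.   ] grip 0.20321964955380567 55.00196099281311 [-0.7 -1.6  5.8]
```

Emit:
jog_arm(commands=[[0.1, 0, 0, 0.002, 0, 0, 0], [0.1, 0, 0, 0.006, 0, 0, 0], [0.1, 0, 0, 0.012, 0, 0, 0], [0.1, 0, 0, 0.018, 0, 0, 0], [0.1, 0, 0, 0.024, 0, 0, 0]], grip_force=55)

```text
time: 16.02
position: [0.5516, 0.1793, 0.0802]
tool_rot: [0.041, -3.139, 0.0]
ft_force: [-0.3, -0.5, -8.3]
grip_width: 0.198
grip_force: 55.0
```

Emit:
jog_arm(commands=[[0.1, 0, 0, 0, 0, 0, 0], [0.1, 0, 0, 0, 0, 0, 0], [0.1, 0, 0, 0, 0, 0, 0], [0.1, 0, 0, 0, 0, 0, 0], [0.1, 0, 0, 0, 0, 0, 0]], grip_force=55)

```text
time: 16.43
position: [0.5525, 0.1795, 0.0809]
tool_rot: [0.041, -3.141, -0.0]
ft_force: [-1.3, -0.5, -8.4]
grip_width: 0.198
grip_force: 55.0
```

```bash
cat >> h.py <<'E'
def flow(a,b):
    A,B=[cv2.imread(f'pics/{n}.png') for n in(a,b)]
    for nm,(x0,y0,x1,y1) in dict(rearL=(110,20,240,110),rearR=(280,20,420,110),mid=(230,30,290,110),midL=(110,110,240,200),midR=(280,110,420,200)).items():
        m=np.zeros(A.shape[:2],np.uint8);m[y0:y1,x0:x1]=255;g=cv2.cvtColor(A,6);p=cv2.goodFeaturesToTrack(g,40,.02,4,mask=m)
        q,st,_=cv2.calcOpticalFlowPyrLK(g,cv2.cvtColor(B,6),p,None);print(nm,np.median((q-p)[st==1],axis=0).round(2),int(st.sum()))
E
python3 - <<'E'
from bench import ctrl
from h import *
i,T=wrist(ctrl,'g1');flow('g0','g1');print(ctrl.get_state()['torque'].round(2))
E
```

```text
t 16.4333 pos [0.5525 0.1795 0.0809] ydir deg 91.49 z [-0.  0. -1.] grip 0.1977251718349578 54.99675393104553 [-1.3 -0.5 -8.4]
rearL [-0.13 -0.78] 31
rearR [-0.29  0.12] 23
mid [-0.22  0.26] 24
midL [-0.03  0.11] 40
midR [-0.18 -0.14] 40
[ 0.06 -0.14 -0.01]
```

The full 8.4 N is carried with no slip or tilt. I'll lift on to about 10 cm.

Emit:
jog_arm(commands=[[0.1, 0, 0, 0.01, 0, 0, 0], [0.1, 0, 0, 0.025, 0, 0, 0], [0.1, 0, 0, 0.045, 0, 0, 0], [0.1, 0, 0, 0.065, 0, 0, 0], [0.1, 0, 0, 0.085, 0, 0, 0]], grip_force=55)

```text
time: 16.9
position: [0.553, 0.1799, 0.1253]
tool_rot: [-0.041, 3.14, 0.001]
ft_force: [1.5, -0.7, -8.0]
grip_width: 0.198
grip_force: 55.0
```

Emit:
jog_arm(commands=[[0.1, 0, 0, 0.02, 0, 0, 0], [0.1, 0, 0, 0.04, 0, 0, 0], [0.1, 0, 0, 0.06, 0, 0, 0], [0.1, 0, 0, 0.075, 0, 0, 0], [0.1, 0, 0, 0.085, 0, 0, 0]], grip_force=55)

```text
time: 17.32
position: [0.5531, 0.1798, 0.1675]
tool_rot: [-0.041, 3.14, 0.001]
ft_force: [-0.5, -0.3, -8.5]
grip_width: 0.201
grip_force: 55.0
```

Emit:
jog_arm(commands=[[0.1, 0, 0, 0.003, 0, 0, 0], [0.1, 0, 0, 0.003, 0, 0, 0], [0.1, 0, 0, 0.003, 0, 0, 0], [0.1, 0, 0, 0.003, 0, 0, 0], [0.1, 0, 0, 0.003, 0, 0, 0]], grip_force=55)

```text
time: 17.73
position: [0.5522, 0.1794, 0.1669]
tool_rot: [0.041, -3.14, 0.0]
ft_force: [-0.0, -0.5, -7.8]
grip_width: 0.206
grip_force: 55.0
```

Emit:
jog_arm(commands=[[0.1, 0, 0, 0, 0, 0, 0], [0.1, 0, 0, 0, 0, 0, 0], [0.1, 0, 0, 0, 0, 0, 0], [0.1, 0, 0, 0, 0, 0, 0], [0.1, 0, 0, 0, 0, 0, 0]], grip_force=55)

```text
time: 18.15
position: [0.5526, 0.1796, 0.1676]
tool_rot: [-0.041, 3.141, 0.0]
ft_force: [0.3, 0.5, -7.6]
grip_width: 0.204
grip_force: 55.0
```

```bash
python3 - <<'E'
from bench import ctrl
from h import *
i,T=wrist(ctrl,'g2');flow('g0','g2');s=ctrl.get_state();print(s['torque'].round(2),abs(s['qd']).max())
E
```

```text
t 18.15 pos [0.5526 0.1796 0.1676] ydir deg 91.49 z [ 0.  0. -1.] grip 0.20400025464979102 54.99667167663574 [ 0.3  0.5 -7.6]
rearL [ 5.42 -0.2 ] 29
rearR [-0.28  0.57] 23
mid [-0.18 -0.02] 24
midL [0.03 0.1 ] 40
midR [-0.11 -0.07] 40
[ 0.06 -0.19  0.06] 0.0017446342275625193
```

The caddy is about 98 mm up, level and still. The rearL flow is probably the table background moving. I'll hand in.

```bash
python3 -c "
from bench import ctrl
print(ctrl.close_job())"
```

```text
the job is handed in; nothing more can be done
None
```

The rust jar now stands in the caddy's empty compartment, and I handed the job in with the caddy held still and level by its handle about 10 cm above the table; my first try at gripping the jar tilted it about 8° for a moment, but it stood up again.

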